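Open the touch-latch plate cupboard on the pass

TASK

Open the handle-less wooden door of the small steel cupboard with the fingertips alone: push the closed door firmly inwards near its free edge until the touch latch lets go, back off and let its spring set the door ajar by itself, then swing it wide open from behind its free edge, about square to the cupboard front, and leave it standing open. Do not pick up or shift the pepper mill, the bottle and the bowl that stand around.

Things in the scene. Friction and masses are not known exactly. Their poses are not given: they have to be found in the camera images.
- cabinet: Steel counter-top cupboard, fixed, 240 deep (x) x 376 wide (y) x 205 mm high, flat clear top. Origin: centre of its underside; front looks along its own -x, carcass front at own x = -0.120. Left half (own y > 0): bay behind the wooden door. Right half: open bay with plates.
- door (a joint): Angle (rad) of the wooden door: upright panel 184 wide x 188 high x 16 mm thick, no handle, over the front of the left bay, its top level with the cupboard top. 0 shut, negative pushed in (stop -0.075), positive open, swinging to the cupboard's -x side about a vertical hinge at its left (own +y) edge; 1.57 square to the front, stop at 1.75. Swings with light friction (1 to 3 N), stays where left.
- door_push (a point): Place to push, on the door's outer face 25 below its top, 30 mm in from its free edge, 155 mm from the hinge axis; moves with the door; own x points through the door inwards. Touch latch: pushed in here 7 to 11 mm (4 to 10 N; hard stop at 11.5 mm) it lets go for good; when the finger backs off, a spring sets the door ajar at about 0.35 rad within 1.5 s, free edge 60 mm off the front.
- door_hinge (a point): Point on the door's vertical hinge axis, at the door's top edge (204 mm above the counter), in the plane of its inner face. Turns with the door; its own -y axis points along the door to the free edge, 185 mm away.
- mill: Bystander: loose turned wooden pepper mill, 54 mm across, 150 mm high. Origin at the centre of its foot.
- squeeze: Bystander: loose pale squeeze bottle with a white cap, 56 mm across, 150 mm high. Origin at the centre of its foot.
- bowl: Bystander: loose small open brown stoneware bowl, 110 mm across, 45 mm high. Origin at the centre of its foot.

How it is judged:
By the outcome, as a careful person would: the job done as asked, in the order asked, and still so for the second after the job is handed in, with the robot touching nothing.
It also fails if it takes over 56 s, if anything falls off the work surface, if the arm or the gripper's body presses on something with over 40 N, if the wrist force passes 120 N, or if a joint passes its speed limit or range.

ROBOT

A 6-joint arm with a two-finger parallel gripper is mounted at the origin on the work surface. World frame = base frame: x ahead of the robot, y to its left, z up, the work surface at z = 0. Lengths are in m, angles in rad, forces in N, time in s.
With the tool pointing down it reaches from about 0.35 to 0.725 m from the base axis. Payload 6 kg.
Tool frame: the origin (TCP) lies midway between the tips of the shut fingers; the grasp point (between the pads) lies 19 mm behind it; z points along the fingers, x is the direction in which the jaws open and shut, and the axes are right-handed (so a half turn about z gives the same grasp; the last joint's range is limited). The gripper opens to 85 mm and grips with 20 to 120 N. Pads are 22 mm wide; open, the fingers measure 114 mm over their backs; the gripper's body (76 mm by 85 mm) begins 54 mm behind the grasp point. The pads swing forward as they close: fully open they stand 13 mm farther back than shut.
Start: joints at [-0.869, 0.04, 0.085, 0, -1.615, -0.334], TCP at [0.216, -0.56, 0.231] pointing down, gripper open.
Joint ranges: [-2.56, 2.56], [-1.29, 2.01], [-1.08, 1.49], [-3.29, 1.98], [-2.81, -0.18], [-2.99, 2.99]. Speed limits (rad/s): [2.57, 2.57, 3.01, 3.14, 3.14, 3.14].

INTERFACE

Orientations are given as a unit quaternion [w, x, y, z].
In Python, from cell import monitor, capture, ticket gives the robot as it stands.
- The arm moves only by the tool servo_tool, never from a script. Its argument "increments" is a list of rows, each an object with "linear": the shift along the tool's x, y, z in cm, a list of three; "delta_rot": the turn, a rotation vector about the tool's x, y, z in rad, a list of three; "jaw": the opening, from 0 (shut) to 1 (fully open). A call has 1 to 5 rows; each row is the pose to reach, as a shift and turn from the pose commanded when the call began, along the tool's axes at that moment; what a row does not reach only later rows make up. A row lasts 1/12 s, in which the tool goes at most 41.7 mm and 7.16 degrees, less where a joint would pass 70% of its speed; a pose out of reach is approached as far as the arm can. A call with a gripper value outside its range is refused whole. The fingers move at their own pace and stop on an object; "grip_force" is the grip in N (left out, the last holds). Time passes only in rows, so rows that repeat a pose let the fingers close. It gives the time, the measured TCP pose, the force and the opening at its end, in the units of the state.
- monitor.state(): the state, without advancing time (a new reading comes with each control period).
- capture(name): name is "scene" or "top" or "wrist"; returns a dict with "pixels" (480x640x3 uint8, blue, green, red), "z_map" (480x640 float32, m along the optical axis (not along the pixel's ray), 0 where there is no reading), "vertical_fov" (degrees; the focal length in pixels is half the picture's height over the tangent of half this angle, whatever the lens; pixels are square), "cx", "cy" (the principal point, pixels), "extrinsics" (4x4, takes a point from world to camera coordinates). Camera axes: x right, y down, z forward; pixel columns grow to the right and rows downward; lengths in m; the calibration is good to about 2 mm. A picture is of the moment at which its call begins.
- ticket.sign_off(): hands the job in, once; it reports no verdict.
The state is a dict: "t": time; "qpos": joint angles; "joint_vel": joint speeds; "effort": joint torques, N m; "tcp_pos": TCP position; "orientation": TCP orientation; "force": force on the tool from outside, world axes, zero at the start; "wrist_torque": the same for the moment, N m; "grip_width": opening from 0.0 (shut) to 1.0 (fully open).
Only numpy, scipy, OpenCV 4.12 (cv2) and the standard library are available. Lean on these libraries where they do the work, as an engineer would, in place of code of your own. Each camera call takes 0.05 s, during which the arm holds its last target.

## Working session

There is one attempt and no reset: what is moved stays moved. The work goes in short steps, Python scripts to look and compute and a tool call to move; the robot and the scene stay as the last step left them, time stands still between calls to the robot, and variables do not carry over. Pictures are saved under pics/ and viewed, and the job is handed in when it is done.

Besides the shell and the picture viewer there is one more tool, called after "Call:" by a JSON object that holds its "op" and its "data". servo_tool: Moves the arm, as the interface text tells. Its arguments: {"type":"object","properties":{"increments":{"type":"array","items":{"type":"object","properties":{"linear":{"type":"array","items":{"type":"number"}},"delta_rot":{"type":"array","items":{"type":"number"}},"jaw":{"type":"number"}}}},"grip_force":{"type":"number"}},"required":["increments"]}

```bash
ls; mkdir -p pics; python3 - <<'E'
from cell import monitor, capture
import cv2,numpy as np
print(monitor.state())
for n in ["scene","top","wrist"]:
    c=capture(n); cv2.imwrite(f"pics/{n}0.png",c["pixels"]); np.savez(f"pics/{n}0.npz",**c)
    print(n,c["vertical_fov"],c["cx"],c["cy"],np.round(c["extrinsics"],4).tolist())
E
```

```text
pics
{'t': 0.0, 'qpos': array([-8.69290516e-01,  4.08122778e-02,  8.37863928e-02, -4.98032186e-04,
       -1.61548833e+00, -3.33689289e-01]), 'joint_vel': array([ 0.00019771, -0.00076669, -0.00040823, -0.00046432,  0.00142029,
       -0.00076275]), 'effort': array([-1.34106167e-04, -3.68209684e+01,  3.47408509e+01,  6.93224922e+00,
       -5.51436548e-03,  2.90480173e-08]), 'tcp_pos': array([ 0.21570711, -0.55952499,  0.23025842]), 'orientation': array([-7.62498087e-04,  5.65862293e-01,  8.24499282e-01,  4.67195439e-04]), 'force': array([-0.46870987, -0.54779917, -0.85617879]), 'wrist_torque': array([ 0.00559603, -0.02721002, -0.01625216]), 'grip_width': 0.9992585279675429}
scene 42.967352210289945 321.38242793289015 238.521750312689 [[-0.6436, -0.7653, -0.0061, 0.3354], [-0.7259, 0.613, -0.3118, 0.5218], [0.2423, -0.1963, -0.9501, 1.3795], [0.0, 0.0, 0.0, 1.0]]
top 51.792200314626854 322.61825327942256 245.7461230849713 [[-0.0097, -1.0, -0.0006, -0.0532], [-0.9964, 0.0097, -0.0837, 0.6368], [0.0837, -0.0002, -0.9965, 1.225], [0.0, 0.0, 0.0, 1.0]]
wrist 60.86659667974597 320.47056943125403 241.07646908381076 [[-0.3592, 0.9333, 0.0015, 0.598], [0.8907, 0.3424, 0.299, -0.0395], [0.2785, 0.1087, -0.9543, 0.3795], [0.0, 0.0, 0.0, 1.0]]
```

View pics/scene0.png

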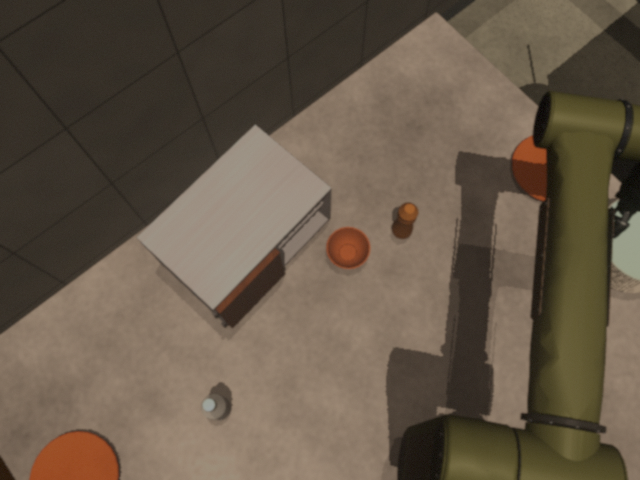

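View pics/top0.png

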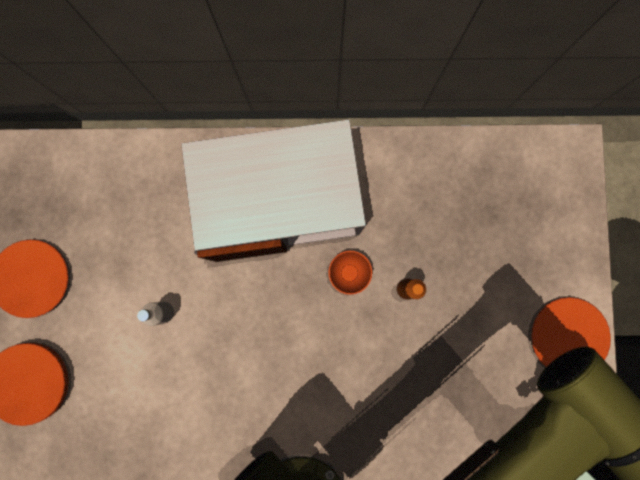

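View pics/wrist0.png

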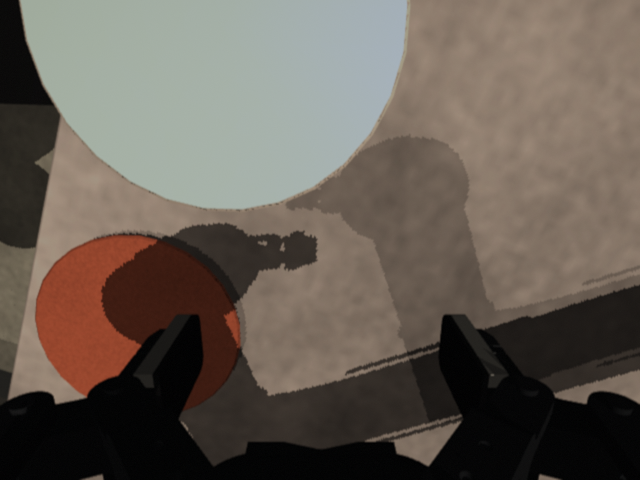

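The top view shows the cupboard with top corners at about (183,143), (350,122), (365,227) and (196,250). The door's wood strip runs from (196,252) to (285,243). The bowl is at (350,271), the mill at (412,289) and the bottle at (149,315).

```bash
cat > h.py <<'E'
import numpy as np,cv2
def cloud(c):
    v=float(c["vertical_fov"]);f=240/np.tan(np.radians(v/2));z=c["z_map"]
    u,w=np.meshgrid(np.arange(640),np.arange(480))
    P=np.stack([(u-c["cx"])/f*z,(w-c["cy"])/f*z,z],-1)
    T=c["extrinsics"];W=(P-T[:3,3])@T[:3,:3]
    W[z<=0]=np.nan
    return W
def ray(c,u,v,h):
    f=240/np.tan(np.radians(float(c["vertical_fov"])/2));T=c["extrinsics"]
    d=np.array([(u-c["cx"])/f,(v-c["cy"])/f,1])@T[:3,:3];o=-T[:3,:3].T@T[:3,3]
    return o+d*(h-o[2])/d[2]
E
python3 - <<'E'
from h import *
for n in ["top","scene"]:
    c=dict(np.load(f"pics/{n}0.npz"));W=cloud(c)
    m=(abs(W[...,2]-.205)<.012)&(W[...,0]>.35)&(W[...,1]>-.2)
    m=m.astype(np.uint8); k,l,s,ce=cv2.connectedComponentsWithStats(m)
    i=1+np.argmax(s[1:,4]);mm=(l==i)
    r=cv2.minAreaRect(np.argwhere(mm)[:,::-1].astype(np.float32))
    print(n,s[i],"z med",np.nanmedian(W[mm][:,2]))
    B=cv2.boxPoints(r);
    cn=max(cv2.findContours(mm.astype(np.uint8),0,2)[0],key=cv2.contourArea)
    ap=cv2.approxPolyDP(cn,6,True)[:,0]
    for p in ap: print(p,np.round(ray(c,*p,.205),4))
    XY=np.array([ray(c,p[0],p[1],.205)[:2] for p in cn[:,0]],np.float32)
    r=cv2.minAreaRect(XY);print("rect",r, cv2.boxPoints(r).round(4).tolist())
    # objects on the table
    z=W[...,2];
    for lo,hi,nm in [(.135,.16,'tall tops'),(.03,.06,'bowl')]:
        o=((z>lo)&(z<hi)&(W[...,0]>.2)&(W[...,0]<.75)&(abs(W[...,1])<.6)).astype(np.uint8)
        k,l,s,ce=cv2.connectedComponentsWithStats(o)
        for j in range(1,k):
            if s[j,4]>25:
                q=W[l==j];print(nm,s[j],((q.min(0)+q.max(0))/2).round(3),(q.max(0)-q.min(0)).round(3))
    hsv=cv2.cvtColor(c["pixels"],cv2.COLOR_BGR2HSV)
    o=((z>.02)&(z<.2)&(hsv[...,1]>120)).astype(np.uint8)
    k,l,s,ce=cv2.connectedComponentsWithStats(o)
    for j in range(1,k):
        if s[j,4]>60:
            q=W[l==j];print('col',s[j],q.min(0).round(3),q.max(0).round(3))
E
```

```text
top [  181   119   185   139 19049] z med 0.20497564377113683
[349 120] [ 0.9005 -0.1206  0.205 ]
[181 143] [0.8521 0.2512 0.205 ]
[197 256] [0.6017 0.213  0.205 ]
[365 225] [ 0.6657 -0.1521  0.205 ]
rect ((0.7498624324798584, 0.04823040962219238), (0.2581305205821991, 0.3752278685569763), 7.7618207931518555) [[0.5965999960899353, 0.2167000025510788], [0.6473000049591064, -0.1551000028848648], [0.9031000137329102, -0.12020000070333481], [0.852400004863739, 0.2515999972820282]]
tall tops [206 245  78  14  89] [0.615 0.119 0.147] [0.029 0.174 0.025]
tall tops [407 279  19  20 262] [ 0.527 -0.272  0.145] [0.044 0.042 0.021]
tall tops [137 309  14  12 128] [0.474 0.348 0.146] [0.025 0.026 0.021]
bowl [247 247  40  10  44] [0.622 0.08  0.045] [0.023 0.096 0.029]
bowl [328 250  44  44 465] [ 0.57  -0.126  0.042] [0.107 0.107 0.023]
bowl [399 279  11  20  92] [ 0.526 -0.261  0.045] [0.047 0.025 0.029]
bowl [160 301  11  22  76] [0.475 0.334 0.046] [0.052 0.027 0.029]
bowl [ 55 359  11  49 285] [0.303 0.589 0.036] [0.115 0.022 0.012]
col [201 240  86  21 477] [0.6   0.031 0.042] [0.638 0.207
[... 861 characters left out ...]
ops [400 203  18  18 219] [ 0.522 -0.267  0.145] [0.042 0.04  0.02 ]
tall tops [223 258  59  61 221] [0.609 0.125 0.147] [0.025 0.18  0.025]
tall tops [203 399  13  13 133] [0.471 0.352 0.148] [0.026 0.025 0.024]
bowl [318 207  13  10  45] [ 0.678 -0.142  0.045] [0.033 0.014 0.028]
bowl [393 219  20  16 129] [ 0.523 -0.263  0.045] [0.047 0.036 0.028]
bowl [326 227  45  42 468] [ 0.565 -0.124  0.042] [0.109 0.108 0.023]
bowl [222 270  63  58 242] [0.608 0.132 0.045] [0.024 0.194 0.03 ]
bowl [219 397  12  23  47] [0.461 0.343 0.045] [0.036 0.039 0.029]
col [393 203  25  34 568] [ 0.499 -0.287  0.02 ] [ 0.545 -0.244  0.155]
col [326 227  44  42 719] [ 0.511 -0.178  0.02 ] [ 0.62  -0.07   0.053]
```

Call:
{"op": "servo_tool", "data": {"increments": [{"linear": [1.8, 2.1, 0], "delta_rot": [0, 0, -0.116], "jaw": 0}, {"linear": [3.6, 4.3, 0], "delta_rot": [0, 0, -0.232], "jaw": 0}, {"linear": [5.4, 6.4, 0], "delta_rot": [0, 0, -0.348], "jaw": 0}, {"linear": [7.2, 8.6, 0], "delta_rot": [0, 0, -0.464], "jaw": 0}, {"linear": [9.0, 10.8, 0], "delta_rot": [0, 0, -0.58], "jaw": 0}]}}

```text
t: 0.57
tcp_pos: [0.2844, -0.4358, 0.2309]
orientation: [-0.0, 0.304, 0.953, 0.0]
force: [0.5, -1.6, 0.7]
grip_width: 0.303
```

```bash
cat > go.py <<'E'
import sys,numpy as np
from scipy.spatial.transform import Rotation as R
from cell import monitor
YAW=.135; C=np.array([.7574,.0511]); XO=np.array([np.cos(YAW),np.sin(YAW)]);YO=np.array([-XO[1],XO[0]])
def w(x,y): return C+x*XO+y*YO
def show(s=None):
    s=s or monitor.state();q=s["orientation"];r=R.from_quat([q[1],q[2],q[3],q[0]]).as_matrix()
    d=s["tcp_pos"][:2]-C
    print("t %.2f tcp %s own x %.4f y %.4f z %.4f ang %.3f rel %.3f F own %s jaw %.2f tilt %s"%(s["t"],s["tcp_pos"].round(4),d@XO,d@YO,s["tcp_pos"][2],np.arctan2(r[1,0],r[0,0]),(np.arctan2(r[1,0],r[0,0])-YAW),np.round([s["force"][:2]@XO,s["force"][:2]@YO,s["force"][2]],2),s["grip_width"],r[:,2].round(3)),"q",s["qpos"].round(2))
    return s,r
def goto(x,y,z,rel=None):   # own-frame target, rel = tool x angle rel. to own x axis
    s,r=show();p=w(x,y);d=np.array([p[0],p[1],z])-s["tcp_pos"]
    if rel is None: g=r
    else:
        a=rel+YAW;g=np.array([[np.cos(a),np.sin(a),0],[np.sin(a),-np.cos(a),0],[0,0,-1]])
    print("lin cm",(r.T@d*100).round(2),"rot",R.from_matrix(r.T@g).as_rotvec().round(3),"dist",np.linalg.norm(d).round(3))
if __name__=="__main__": 
    a=[float(v) for v in sys.argv[1:]]
    goto(*a) if a else show()
E
python3 go.py -.20 .032 .23 -1.571
```

```text
t 0.57 tcp [ 0.2844 -0.4358  0.2309] own x -0.5342 y -0.4188 z 0.2309 ang 2.524 rel 2.389 F own [ 0.28 -1.61  0.7 ] jaw 0.30 tilt [-0.     0.001 -1.   ] q [-0.61 -0.17 -0.12 -0.   -1.63 -0.01]
lin cm [ 6.43 55.75  0.1 ] rot [ 1.000e-03 -0.000e+00 -2.323e+00] dist 0.561
```

Call:
{"op": "servo_tool", "data": {"increments": [{"linear": [0.3, 2.8, 0], "delta_rot": [0, 0, -0.116], "jaw": 0}, {"linear": [0.6, 5.6, 0], "delta_rot": [0, 0, -0.232], "jaw": 0}, {"linear": [1.0, 8.3, 0], "delta_rot": [0, 0, -0.348], "jaw": 0}, {"linear": [1.3, 11.1, 0], "delta_rot": [0, 0, -0.464], "jaw": 0}, {"linear": [1.6, 13.9, 0], "delta_rot": [0, 0, -0.58], "jaw": 0}]}}

```text
t: 0.98
tcp_pos: [0.3526, -0.3135, 0.2311]
orientation: [-0.0, 0.019, 1.0, 0.0]
force: [0.4, -1.0, 0.3]
grip_width: 0.005
```

Call:
{"op": "servo_tool", "data": {"increments": [{"linear": [-1.3, 2.5, 0], "delta_rot": [0, 0, -0.116], "jaw": 0}, {"linear": [-2.5, 5.0, 0], "delta_rot": [0, 0, -0.232], "jaw": 0}, {"linear": [-3.8, 7.5, 0], "delta_rot": [0, 0, -0.348], "jaw": 0}, {"linear": [-5.0, 10.0, 0], "delta_rot": [0, 0, -0.464], "jaw": 0}, {"linear": [-6.3, 12.5, 0], "delta_rot": [0, 0, -0.58], "jaw": 0}]}}

```text
t: 1.4
tcp_pos: [0.4209, -0.1913, 0.2312]
orientation: [0.0, -0.268, 0.963, 0.0]
force: [0.6, -0.1, 0.2]
grip_width: 0.001
```

```bash
python3 go.py -.20 .032 .23 -1.571
```

```text
t 1.40 tcp [ 0.4209 -0.1913  0.2312] own x -0.3661 y -0.1949 z 0.2312 ang -2.599 rel -2.734 F own [ 0.6  -0.21  0.24] jaw 0.00 tilt [ 0.  0. -1.] q [ 0.01 -0.33 -0.25 -0.   -1.65  0.53]
lin cm [-24.24  14.24   0.13] rot [-0.     0.    -1.163] dist 0.281
```

Call:
{"op": "servo_tool", "data": {"increments": [{"linear": [-2.4, 1.4, 0], "delta_rot": [0, 0, -0.116], "jaw": 0}, {"linear": [-4.8, 2.8, 0], "delta_rot": [0, 0, -0.232], "jaw": 0}, {"linear": [-7.3, 4.3, 0], "delta_rot": [0, 0, -0.348], "jaw": 0}, {"linear": [-9.7, 5.7, 0], "delta_rot": [0, 0, -0.464], "jaw": 0}, {"linear": [-12.1, 7.1, 0], "delta_rot": [0, 0, -0.58], "jaw": 0}]}}

```text
t: 1.82
tcp_pos: [0.4886, -0.0683, 0.2311]
orientation: [0.0, -0.533, 0.846, 0.0]
force: [0.7, -0.9, -0.1]
grip_width: -0.002
```

Call:
{"op": "servo_tool", "data": {"increments": [{"linear": [-2.8, -0.1, 1.0], "delta_rot": [0, 0, -0.116], "jaw": 0}, {"linear": [-5.6, -0.3, 2.5], "delta_rot": [0, 0, -0.232], "jaw": 0}, {"linear": [-8.4, -0.4, 4.0], "delta_rot": [0, 0, -0.348], "jaw": 0}, {"linear": [-11.2, -0.6, 5.0], "delta_rot": [0, 0, -0.464], "jaw": 0}, {"linear": [-14.0, -0.7, 6.0], "delta_rot": [0, 0, -0.58], "jaw": 0}]}}

```text
t: 2.23
tcp_pos: [0.5561, 0.0543, 0.1701]
orientation: [0.0, 0.752, -0.659, -0.0]
force: [0.6, -0.2, 1.1]
grip_width: -0.0
```

```bash
python3 go.py -.165 .032 .17 -1.571; python3 - <<'E'
from cell import capture
import cv2
for n in ("wrist","top","scene"): cv2.imwrite(f"pics/{n}1.png",capture(n)["pixels"])
E
```

```text
t 2.23 tcp [0.5561 0.0543 0.1701] own x -0.1991 y 0.0303 z 0.1701 ang -1.439 rel -1.574 F own [ 0.54 -0.27  1.06] jaw -0.00 tilt [-0.001 -0.    -1.   ] q [ 0.46 -0.07 -0.13 -0.   -1.51  1.25]
lin cm [-0.18 -3.41  0.  ] rot [ 0.001  0.    -0.003] dist 0.034
```

View pics/scene1.png

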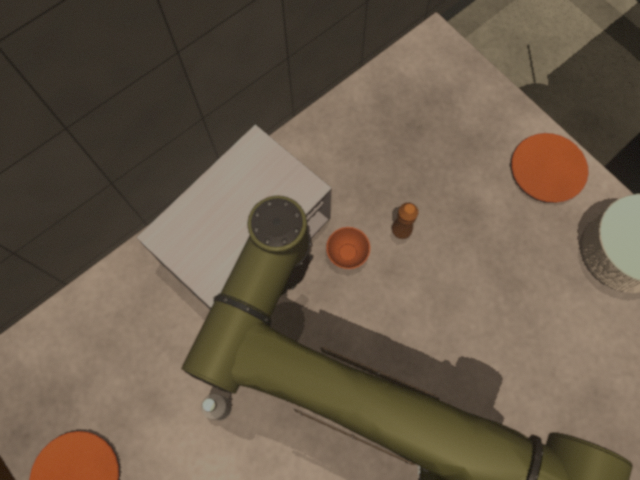

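View pics/wrist1.png

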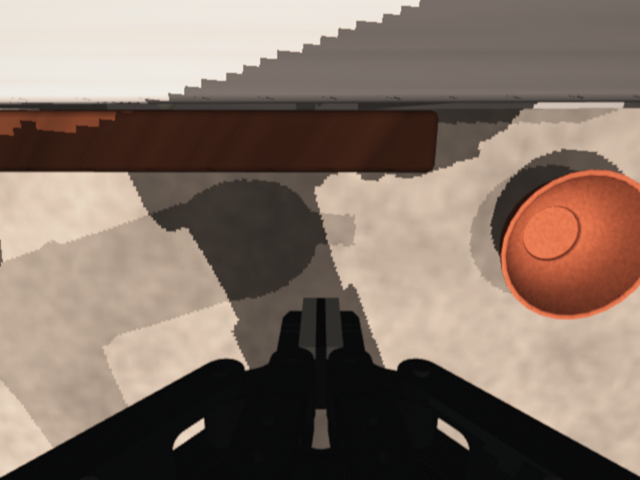

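The wrist view shows the door's top edge from (0,140) to its free edge at (437,140). The shut fingertips at (320,300) point at it about 30 mm in from that edge. The scene view shows the forearm above the bottle at (212,405), so I'll check that clearance.

```bash
python3 - <<'E'
from cell import capture
from h import *
from go import *
c=capture("wrist");T=c["extrinsics"];o=-T[:3,:3].T@T[:3,3];print("cam",o.round(3),"own",(o[:2]-C)@XO,(o[:2]-C)@YO)
W=cloud(c)
for u,v in [(437,115),(437,140),(437,168),(200,115),(200,165),(435,112),(300,110),(300,170)]:
    p=ray(c,u,v,.204);print(u,v,((p[:2]-C)@XO).round(4),((p[:2]-C)@YO).round(4),W[v,u].round(3))
c=capture("scene");W=cloud(c);hsv=cv2.cvtColor(c["pixels"],cv2.COLOR_BGR2HSV)
for u,v in [(277,222),(250,300),(215,370),(230,350),(260,270),(300,370),(400,400)]: print(u,v,W[v,u].round(3))
E
```

```text
cam [0.632 0.066 0.311] own -0.12268004194126085 0.031395631553704596
437 115 -0.1237 0.002 [0.635 0.036 0.204]
437 140 -0.1298 0.0015 [ 0.623 -0.023  0.   ]
437 168 -0.137 0.001 [ 0.603 -0.027  0.   ]
200 115 -0.1233 0.0616 [0.627 0.096 0.204]
200 165 -0.1357 0.0628 [0.614 0.095 0.204]
435 112 -0.123 0.0026 [0.635 0.037 0.203]
300 110 -0.1223 0.0365 [0.631 0.071 0.203]
300 170 -0.1372 0.0368 [0.616 0.069 0.204]
277 222 [0.555 0.058 0.578]
250 300 [0.488 0.166 0.562]
215 370 [0.438 0.27  0.563]
230 350 [0.448 0.235 0.558]
260 270 [0.516 0.125 0.562]
300 370 [0.357 0.174 0.569]
400 400 [0.232 0.093 0.585]
```

Call:
{"op": "servo_tool", "data": {"increments": [{"linear": [-0.1, -2.0, 0], "jaw": 0}, {"linear": [-0.2, -3.5, 0], "jaw": 0}, {"linear": [-0.2, -4.4, 0], "jaw": 0}, {"linear": [-0.2, -4.8, 0], "jaw": 0}, {"linear": [-0.2, -4.8, 0], "jaw": 0}]}}

```text
schema error: expected keys linear, delta_rot, jaw
```

```bash
python3 go.py
```

```text
t 2.48 tcp [0.5558 0.0529 0.1713] own x -0.1995 y 0.0289 z 0.1713 ang -1.445 rel -1.580 F own [ 0.96 -0.43  0.41] jaw 0.00 tilt [-0. -0. -1.] q [ 0.45 -0.07 -0.13  0.   -1.51  1.24]
```

Call:
{"op": "servo_tool", "data": {"increments": [{"linear": [-0.1, -2.0, 0], "delta_rot": [0, 0, 0], "jaw": 0}, {"linear": [-0.3, -3.5, 0], "delta_rot": [0, 0, 0], "jaw": 0}, {"linear": [-0.3, -4.4, 0], "delta_rot": [0, 0, 0], "jaw": 0}, {"linear": [-0.3, -4.8, 0], "delta_rot": [0, 0, 0], "jaw": 0}, {"linear": [-0.3, -4.8, 0], "delta_rot": [0, 0, 0], "jaw": 0}]}}

```text
t: 2.9
tcp_pos: [0.6034, 0.0615, 0.1713]
orientation: [0.0, 0.75, -0.662, -0.0]
force: [-0.6, 0.3, -0.0]
grip_width: -0.002
```

```bash
python3 go.py
```

```text
t 2.90 tcp [0.6034 0.0615 0.1713] own x -0.1512 y 0.0310 z 0.1713 ang -1.446 rel -1.581 F own [-0.53  0.41 -0.03] jaw -0.00 tilt [-0. -0. -1.] q [ 0.43  0.06 -0.   -0.   -1.51  1.26]
```

Now a slow push.

Call:
{"op": "servo_tool", "data": {"increments": [{"linear": [0, -0.2, 0], "delta_rot": [0, 0, 0], "jaw": 0}, {"linear": [0, -0.4, 0], "delta_rot": [0, 0, 0], "jaw": 0}, {"linear": [0, -0.6, 0], "delta_rot": [0, 0, 0], "jaw": 0}, {"linear": [0, -0.7, 0], "delta_rot": [0, 0, 0], "jaw": 0}, {"linear": [0, -0.7, 0], "delta_rot": [0, 0, 0], "jaw": 0}]}}

```text
t: 3.32
tcp_pos: [0.6098, 0.0623, 0.1716]
orientation: [0.0, 0.75, -0.661, 0.0]
force: [-2.6, -2.7, 1.0]
grip_width: -0.0
```

```bash
python3 go.py
```

```text
t 3.32 tcp [0.6098 0.0623 0.1716] own x -0.1447 y 0.0310 z 0.1716 ang -1.445 rel -1.580 F own [-2.94 -2.34  1.03] jaw -0.00 tilt [-0.    -0.001 -1.   ] q [ 0.43  0.08  0.01  0.   -1.51  1.27]
```

Call:
{"op": "servo_tool", "data": {"increments": [{"linear": [0, -0.2, 0], "delta_rot": [0, 0, 0], "jaw": 0}, {"linear": [0, -0.4, 0], "delta_rot": [0, 0, 0], "jaw": 0}, {"linear": [0, -0.5, 0], "delta_rot": [0, 0, 0], "jaw": 0}, {"linear": [0, -0.5, 0], "delta_rot": [0, 0, 0], "jaw": 0}]}}

```text
t: 3.65
tcp_pos: [0.6148, 0.0629, 0.1715]
orientation: [0.001, 0.75, -0.661, 0.0]
force: [-3.1, -2.7, 1.2]
grip_width: -0.002
```

```bash
python3 go.py;  python3 - <<'E'
from cell import capture
import cv2
for n in ("wrist",): cv2.imwrite(f"pics/{n}2.png",capture(n)["pixels"])
E
```

```text
t 3.65 tcp [0.6148 0.0629 0.1715] own x -0.1397 y 0.0309 z 0.1715 ang -1.445 rel -1.580 F own [-3.4  -2.26  1.22] jaw -0.00 tilt [-0.001 -0.001 -1.   ] q [ 0.43  0.09  0.03  0.   -1.51  1.27]
```

View pics/wrist2.png

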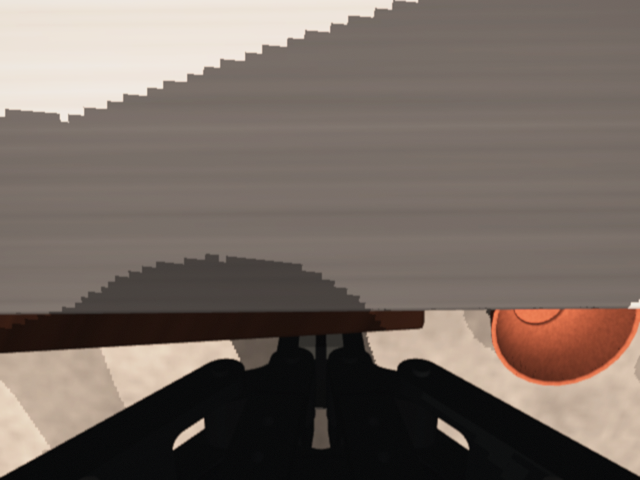

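The wrist view shows the door's front edge sloping from (0,352) to (423,327) against the carcass edge. That is about 0.05 rad, or 7–8 mm in at the finger. I'll push a little farther so the latch lets go for certain.

Call:
{"op": "servo_tool", "data": {"increments": [{"linear": [0, -0.1, 0], "delta_rot": [0, 0, 0], "jaw": 0}, {"linear": [0, -0.2, 0], "delta_rot": [0, 0, 0], "jaw": 0}, {"linear": [0, -0.25, 0], "delta_rot": [0, 0, 0], "jaw": 0}, {"linear": [0, -0.25, 0], "delta_rot": [0, 0, 0], "jaw": 0}]}}

```text
t: 4.03
tcp_pos: [0.6174, 0.0635, 0.1714]
orientation: [0.0, 0.75, -0.661, 0.0]
force: [-2.7, -2.9, 0.5]
grip_width: 0.0
```

```bash
python3 go.py;  python3 - <<'E'
from cell import capture
import cv2
for n in ("wrist",): cv2.imwrite(f"pics/{n}3.png",capture(n)["pixels"])
E
```

```text
t 4.03 tcp [0.6174 0.0635 0.1714] own x -0.1371 y 0.0311 z 0.1714 ang -1.445 rel -1.580 F own [-3.08 -2.49  0.54] jaw 0.00 tilt [-0. -0. -1.] q [ 0.42  0.1   0.03  0.   -1.51  1.27]
```

View pics/wrist3.png

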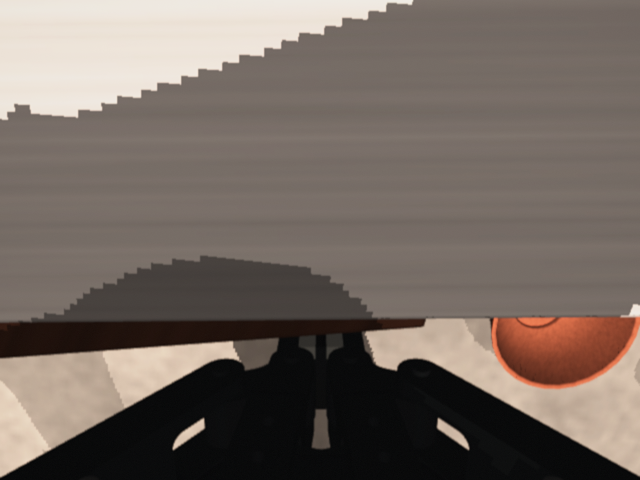

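The door is now about 0.066 rad in, or 10 mm at the finger. Backing off.

Call:
{"op": "servo_tool", "data": {"increments": [{"linear": [0, 2.5, 0], "delta_rot": [0, 0, 0], "jaw": 0}, {"linear": [0, 6.0, 0], "delta_rot": [0, 0, 0], "jaw": 0}, {"linear": [0, 9.5, 0], "delta_rot": [0, 0, 0], "jaw": 0}, {"linear": [0, 12.5, 0], "delta_rot": [0, 0, 0], "jaw": 0}, {"linear": [0, 14.0, 0], "delta_rot": [0, 0, 0], "jaw": 0}]}}

```text
t: 4.5
tcp_pos: [0.477, 0.0467, 0.1717]
orientation: [-0.002, 0.751, -0.661, 0.0]
force: [1.3, 0.1, 0.0]
grip_width: 0.003
```

Call:
{"op": "servo_tool", "data": {"increments": [{"linear": [4, 0, 0], "delta_rot": [0, 0, 0], "jaw": 0}, {"linear": [8, 0, 0], "delta_rot": [0, 0, 0], "jaw": 0}, {"linear": [10.5, 0, 0], "delta_rot": [0, 0, 0], "jaw": 0}, {"linear": [10.5, 0, 0], "delta_rot": [0, 0, 0], "jaw": 0}, {"linear": [10.5, 0, 0], "delta_rot": [0, 0, 0], "jaw": 0}]}}

```text
t: 4.92
tcp_pos: [0.4923, -0.0583, 0.1713]
orientation: [-0.001, 0.75, -0.662, 0.0]
force: [-0.2, -0.0, -0.3]
grip_width: -0.004
```

Call:
{"op": "servo_tool", "data": {"increments": [{"linear": [0, 0, 0], "delta_rot": [0, 0, 0], "jaw": 0}, {"linear": [0, 0, 0], "delta_rot": [0, 0, 0], "jaw": 0}, {"linear": [0, 0, 0], "delta_rot": [0, 0, 0], "jaw": 0}, {"linear": [0, 0, 0], "delta_rot": [0, 0, 0], "jaw": 0}, {"linear": [0, 0, 0], "delta_rot": [0, 0, 0], "jaw": 0}]}}

```text
t: 5.33
tcp_pos: [0.4919, -0.0573, 0.1713]
orientation: [-0.0, 0.751, -0.661, -0.0]
force: [-0.9, -0.1, -0.2]
grip_width: 0.002
```

Call:
{"op": "servo_tool", "data": {"increments": [{"linear": [0, 0, 0], "delta_rot": [0, 0, 0], "jaw": 0}, {"linear": [0, 0, 0], "delta_rot": [0, 0, 0], "jaw": 0}, {"linear": [0, 0, 0], "delta_rot": [0, 0, 0], "jaw": 0}, {"linear": [0, 0, 0], "delta_rot": [0, 0, 0], "jaw": 0}, {"linear": [0, 0, 0], "delta_rot": [0, 0, 0], "jaw": 0}]}}

```text
t: 5.75
tcp_pos: [0.4919, -0.0579, 0.1713]
orientation: [-0.0, 0.75, -0.661, -0.0]
force: [0.6, -0.6, -0.4]
grip_width: -0.001
```

```bash
python3 go.py;  python3 - <<'E'
from cell import capture
import cv2
for n in ("wrist","top"): cv2.imwrite(f"pics/{n}4.png",capture(n)["pixels"])
E
```

```text
t 5.75 tcp [ 0.4919 -0.0579  0.1713] own x -0.2778 y -0.0723 z 0.1713 ang -1.445 rel -1.580 F own [ 0.48 -0.71 -0.35] jaw -0.00 tilt [-0.  0. -1.] q [ 0.29 -0.24 -0.29 -0.   -1.53  1.41]
```

View pics/wrist4.png

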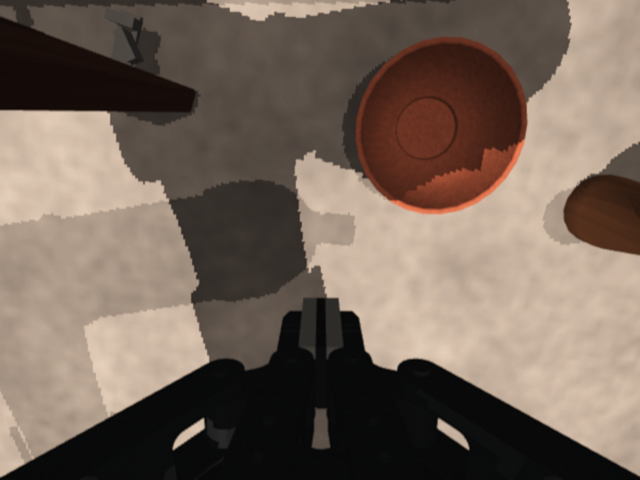

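View pics/top4.png

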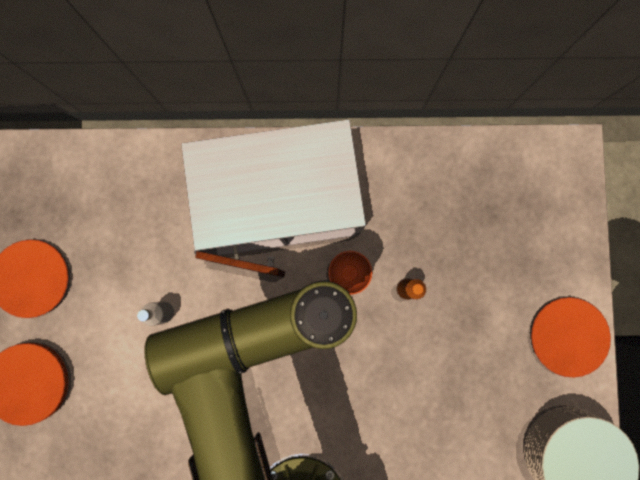

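The wrist view shows the door ajar by itself, its free-edge corner at about (195,95). In the top view it runs from (196,253) to (284,274), with the bowl and mill untouched.

```bash
cat > door.py <<'E'
from cell import capture
from h import *
from go import *
def door(cam):
    c=capture(cam);W=cloud(c);hsv=cv2.cvtColor(c["pixels"],cv2.COLOR_BGR2HSV)
    ow=np.stack([(W[...,:2]-C)@XO,(W[...,:2]-C)@YO],-1)
    m=(abs(W[...,2]-.203)<.008)&(hsv[...,1]>80)&(ow[...,0]<-.115)&(ow[...,0]>-.36)&(ow[...,1]>-.02)&(ow[...,1]<.26)
    m=cv2.morphologyEx(m.astype(np.uint8),cv2.MORPH_OPEN,np.ones((2,2)))>0
    P=ow[m].astype(np.float32)
    if len(P)<30: print(cam,"few",len(P));return
    vx,vy,x0,y0=cv2.fitLine(P,cv2.DIST_L2,0,.01,.01).ravel()
    print(cam,len(P),"angle",round(float(np.arctan2(-vx,-vy) if vy<0 else np.arctan2(vx,vy)),3),"range x",P[:,0].min(),P[:,0].max(),"y",P[:,1].min(),P[:,1].max())
if __name__=="__main__":
    for n in ("top","scene","wrist"): door(n)
E
python3 door.py; python3 go.py -.145 -.05 .168 -1.571;python3 go.py -.145 .030 .168 -1.571
```

```text
top 626 angle nan range x nan nan y nan nan
scene 577 angle nan range x nan nan y nan nan
wrist 59 angle -1.212 range x -0.19276622 -0.18608908 y 0.0132224215 0.016896993
t 6.00 tcp [ 0.4919 -0.058   0.1713] own x -0.2778 y -0.0723 z 0.1713 ang -1.445 rel -1.580 F own [0.57 0.41 0.38] jaw -0.00 tilt [-0.  0. -1.] q [ 0.29 -0.24 -0.29 -0.   -1.53  1.41]
lin cm [ -2.35 -13.26   0.33] rot [ 0.     0.    -0.009] dist 0.135
t 6.00 tcp [ 0.4919 -0.058   0.1713] own x -0.2778 y -0.0723 z 0.1713 ang -1.445 rel -1.580 F own [0.57 0.41 0.38] jaw -0.00 tilt [-0.  0. -1.] q [ 0.29 -0.24 -0.29 -0.   -1.53  1.41]
lin cm [-10.35 -13.19   0.33] rot [ 0.     0.    -0.009] dist 0.168
```

Call:
{"op": "servo_tool", "data": {"increments": [{"linear": [-0.5, -3.3, 0.1], "delta_rot": [0, 0, 0], "jaw": 0}, {"linear": [-1.0, -7.0, 0.3], "delta_rot": [0, 0, 0], "jaw": 0}, {"linear": [-1.5, -10.5, 0.3], "delta_rot": [0, 0, 0], "jaw": 0}, {"linear": [-2.0, -13.3, 0.3], "delta_rot": [0, 0, 0], "jaw": 0}, {"linear": [-2.0, -13.3, 0.3], "delta_rot": [0, 0, 0], "jaw": 0}]}}

```text
t: 6.42
tcp_pos: [0.6238, -0.0201, 0.1647]
orientation: [0.002, 0.75, -0.661, -0.001]
force: [-2.1, 0.2, -0.3]
grip_width: 0.004
```

```bash
sed -i 's/    P=ow\[m\]/    m\&=np.isfinite(W[...,2]); m\&=(abs(W[...,2]-.203)<.01); P=ow[m]/' door.py; python3 door.py; python3 go.py -.145 .030 .168 -1.571; python3 - <<'E'
from cell import capture
import cv2
for n in ("wrist",): cv2.imwrite(f"pics/{n}5.png",capture(n)["pixels"])
E
```

```text
top 115 angle 0.239 range x -0.19606344 -0.17746457 y 0.011823785 0.05935487
scene 62 angle 0.454 range x -0.19940223 -0.18241386 y 0.016651155 0.036389943
wrist 1539 angle 0.271 range x -0.18140063 -0.16869004 y 0.038495034 0.057544403
t 6.57 tcp [ 0.6211 -0.0214  0.1676] own x -0.1448 y -0.0535 z 0.1676 ang -1.445 rel -1.580 F own [-0.26  0.75  0.51] jaw 0.00 tilt [-0.001 -0.    -1.   ] q [ 0.29  0.1   0.03 -0.   -1.5   1.41]
lin cm [-8.35  0.1  -0.04] rot [ 0.001 -0.    -0.009] dist 0.083
```

View pics/wrist5.png

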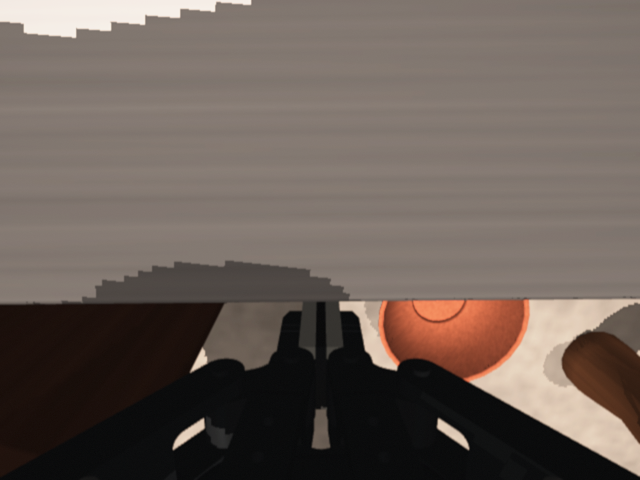

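Call:
{"op": "servo_tool", "data": {"increments": [{"linear": [-2.0, 0.3, 0], "delta_rot": [0, 0, 0], "jaw": 0}, {"linear": [-4.0, 0.4, 0], "delta_rot": [0, 0, 0], "jaw": 0}, {"linear": [-6.0, 0.4, 0], "delta_rot": [0, 0, 0], "jaw": 0}, {"linear": [-7.5, 0.4, 0], "delta_rot": [0, 0, 0], "jaw": 0}, {"linear": [-8.0, 0.4, 0], "delta_rot": [0, 0, 0], "jaw": 0}]}}

```text
t: 7.03
tcp_pos: [0.6066, 0.0591, 0.1693]
orientation: [-0.001, 0.751, -0.661, 0.0]
force: [1.1, 0.4, 0.2]
grip_width: 0.0
```

```bash
python3 go.py; python3 door.py;python3 - <<'E'
from cell import capture
import cv2
for n in ("wrist",): cv2.imwrite(f"pics/{n}6.png",capture(n)["pixels"])
E
```

```text
t 7.03 tcp [0.6066 0.0591 0.1693] own x -0.1483 y 0.0282 z 0.1693 ang -1.443 rel -1.578 F own [1.11 0.29 0.17] jaw 0.00 tilt [ 0.002  0.001 -1.   ] q [ 0.43  0.07 -0.   -0.   -1.5   1.27]
top 63 angle 0.05 range x -0.19607101 -0.18222949 y 0.011824304 0.04262336
scene 349 angle 0.345 range x -0.20046939 -0.15419947 y 0.016398437 0.12231432
wrist 7895 angle 0.324 range x -0.1816603 -0.14106186 y 0.025993984 0.13263288
```

View pics/wrist6.png

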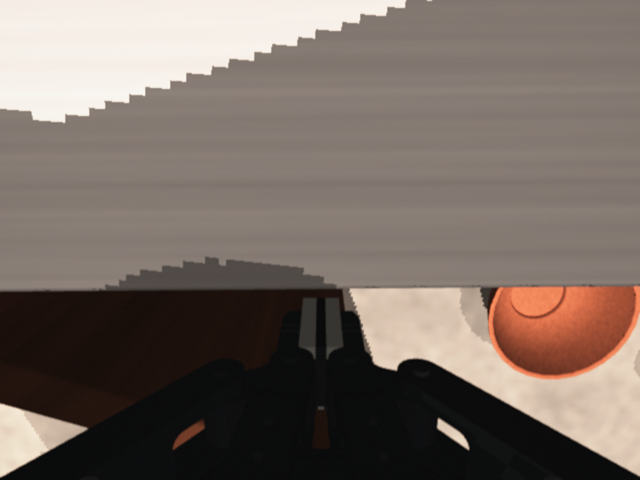

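The wrist view shows the fingertips at (322,300), behind the door in the gap between it and the carcass. The measured door angle is about 0.35. Next I'll plan the arc.

```bash
cat > arc.py <<'E'
import sys
from go import *
def arc(t0,t1,k0,k1,r=.158,n=5,z=.168):
    s,rm=show()
    for i in range(1,n+1):
        t=t0+(t1-t0)*i/n;k=k0+(k1-k0)*i/n;dl=abs(t-k);d=.011*np.cos(dl)+.015*np.sin(dl)
        p=w(-.120-r*np.sin(t)+d*np.cos(t),.187-r*np.cos(t)-d*np.sin(t))
        a=-np.pi/2-k+YAW;g=np.array([[np.cos(a),np.sin(a),0],[np.sin(a),-np.cos(a),0],[0,0,-1]])
        e=np.array([*p,z])-s["tcp_pos"]
        print((rm.T@e*100).round(1),R.from_matrix(rm.T@g).as_rotvec().round(2))
if __name__=="__main__": arc(*[float(v) for v in sys.argv[1:]])
E
python3 arc.py .30 .60 .0 .40
```

```text
t 7.23 tcp [0.6072 0.057  0.1687] own x -0.1481 y 0.0261 z 0.1687 ang -1.445 rel -1.580 F own [ 0.31 -0.87  0.12] jaw -0.00 tilt [ 0.  0. -1.] q [ 0.42  0.07 -0.    0.   -1.5   1.28]
[-0.8  1.4  0.1] [-0.   -0.    0.07]
[-1.1  2.3  0.1] [-0.    0.    0.15]
[-1.4  3.2  0.1] [-0.    0.    0.23]
[-1.8  4.1  0.1] [-0.    0.    0.31]
[-2.2  5.   0.1] [-0.    0.    0.39]
```

Call:
{"op": "servo_tool", "data": {"increments": [{"linear": [-0.8, 1.2, 0], "delta_rot": [0, 0, 0.07], "jaw": 0}, {"linear": [-1.1, 2.2, 0.1], "delta_rot": [0, 0, 0.15], "jaw": 0}, {"linear": [-1.4, 3.2, 0.1], "delta_rot": [0, 0, 0.23], "jaw": 0}, {"linear": [-1.8, 4.1, 0.1], "delta_rot": [0, 0, 0.31], "jaw": 0}, {"linear": [-2.2, 5.0, 0.1], "delta_rot": [0, 0, 0.39], "jaw": 0}]}}

```text
t: 7.65
tcp_pos: [0.555, 0.0722, 0.1675]
orientation: [0.001, -0.606, 0.796, -0.0]
force: [2.0, 0.1, -0.6]
grip_width: -0.002
```

```bash
python3 arc.py .60 .85 .40 .75
```

```text
t 7.65 tcp [0.555  0.0722 0.1675] own x -0.1977 y 0.0482 z 0.1675 ang -1.840 rel -1.975 F own [ 1.95 -0.21 -0.63] jaw -0.00 tilt [ 0.001  0.    -1.   ] q [ 0.49 -0.07 -0.14  0.   -1.5   0.81]
[-0.2  0.9 -0.1] [-0.    0.    0.07]
[-0.3  1.7 -0.1] [-0.    0.    0.14]
[-0.5  2.4 -0.1] [-0.    0.    0.21]
[-0.8  3.2 -0.1] [-0.    0.    0.28]
[-1.   4.  -0.1] [-0.    0.    0.35]
```

Call:
{"op": "servo_tool", "data": {"increments": [{"linear": [-0.2, 0.9, 0], "delta_rot": [0, 0, 0.07], "jaw": 0}, {"linear": [-0.3, 1.7, 0], "delta_rot": [0, 0, 0.14], "jaw": 0}, {"linear": [-0.5, 2.4, 0], "delta_rot": [0, 0, 0.21], "jaw": 0}, {"linear": [-0.8, 3.2, 0], "delta_rot": [0, 0, 0.28], "jaw": 0}, {"linear": [-1.0, 4.0, 0], "delta_rot": [0, 0, 0.35], "jaw": 0}]}}

```text
t: 8.07
tcp_pos: [0.519, 0.0921, 0.1676]
orientation: [0.0, -0.458, 0.889, -0.0]
force: [1.9, -0.4, 0.3]
grip_width: -0.007
```

```bash
python3 arc.py .85 1.1 .75 1.05; python3 door.py
```

```text
t 8.07 tcp [0.519  0.0921 0.1676] own x -0.2307 y 0.0727 z 0.1676 ang -2.190 rel -2.325 F own [ 1.86 -0.67  0.3 ] jaw -0.01 tilt [ 0.001 -0.    -1.   ] q [ 0.56 -0.15 -0.22  0.   -1.51  0.39]
[-0.1  0.8 -0. ] [-0.    0.    0.06]
[-0.2  1.6 -0. ] [-0.    0.    0.12]
[-0.3  2.4 -0. ] [-0.    0.    0.18]
[-0.4  3.2 -0. ] [-0.    0.    0.24]
[-0.6  4.  -0. ] [-0.   0.   0.3]
top 122 angle 0.754 range x -0.1557774 -0.12584154 y 0.15558992 0.19027929
scene 176 angle 0.866 range x -0.2710605 -0.12771153 y 0.070737034 0.19711666
wrist 8044 angle 0.872 range x -0.25239167 -0.1609295 y 0.077668615 0.16145901
```

Door is at 0.87, as planned; continuing.

Call:
{"op": "servo_tool", "data": {"increments": [{"linear": [-0.1, 0.8, 0], "delta_rot": [0, 0, 0.06], "jaw": 0}, {"linear": [-0.2, 1.6, 0], "delta_rot": [0, 0, 0.12], "jaw": 0}, {"linear": [-0.3, 2.4, 0], "delta_rot": [0, 0, 0.18], "jaw": 0}, {"linear": [-0.4, 3.2, 0], "delta_rot": [0, 0, 0.24], "jaw": 0}, {"linear": [-0.6, 4.0, 0], "delta_rot": [0, 0, 0.3], "jaw": 0}]}}

```text
t: 8.63
tcp_pos: [0.49, 0.1204, 0.1674]
orientation: [0.0, -0.322, 0.947, -0.0]
force: [1.3, 0.1, 0.5]
grip_width: 0.002
```

```bash
python3 arc.py 1.1 1.34 1.05 1.3
```

```text
t 8.63 tcp [0.49   0.1204 0.1674] own x -0.2556 y 0.1047 z 0.1674 ang -2.486 rel -2.621 F own [ 1.3  -0.06  0.54] jaw 0.00 tilt [ 0. -0. -1.] q [ 0.64 -0.22 -0.27  0.   -1.52  0.01]
[-0.   0.8 -0.1] [-0.    0.    0.05]
[-0.1  1.5 -0.1] [-0.   0.   0.1]
[-0.1  2.3 -0.1] [-0.    0.    0.15]
[-0.2  3.1 -0.1] [-0.   0.   0.2]
[-0.4  3.8 -0.1] [-0.    0.    0.25]
```

Call:
{"op": "servo_tool", "data": {"increments": [{"linear": [0, 0.8, 0], "delta_rot": [0, 0, 0.05], "jaw": 0}, {"linear": [-0.1, 1.5, 0], "delta_rot": [0, 0, 0.1], "jaw": 0}, {"linear": [-0.1, 2.3, 0], "delta_rot": [0, 0, 0.15], "jaw": 0}, {"linear": [-0.2, 3.1, 0], "delta_rot": [0, 0, 0.2], "jaw": 0}, {"linear": [-0.4, 3.8, 0], "delta_rot": [0, 0, 0.25], "jaw": 0}]}}

```text
t: 9.05
tcp_pos: [0.4698, 0.153, 0.1674]
orientation: [-0.0, -0.202, 0.979, -0.0]
force: [0.5, -2.1, 0.6]
grip_width: -0.001
```

```bash
python3 arc.py 1.34 1.55 1.3 1.5; python3 door.py
```

```text
t 9.05 tcp [0.4698 0.153  0.1674] own x -0.2713 y 0.1396 z 0.1674 ang -2.736 rel -2.871 F own [ 0.26 -2.12  0.64] jaw -0.00 tilt [-0.    -0.001 -1.   ] q [ 0.72 -0.25 -0.3   0.   -1.52 -0.32]
[-0.   0.7 -0.1] [-0.   -0.    0.04]
[-0.   1.3 -0.1] [-0.   -0.    0.08]
[-0.1  2.  -0.1] [-0.   -0.    0.12]
[-0.1  2.6 -0.1] [-0.   -0.    0.16]
[-0.2  3.3 -0.1] [-0.  -0.   0.2]
top 310 angle 1.347 range x -0.20995218 -0.12422087 y 0.16459067 0.19677067
scene 187 angle 1.378 range x -0.18231817 -0.12639616 y 0.17652062 0.20156911
wrist 7428 angle 1.373 range x -0.2811097 -0.17226787 y 0.14714067 0.19119792
```

Call:
{"op": "servo_tool", "data": {"increments": [{"linear": [0, 0.8, 0], "delta_rot": [0, 0, 0.05], "jaw": 0}, {"linear": [0, 1.6, 0], "delta_rot": [0, 0, 0.1], "jaw": 0}, {"linear": [-0.1, 2.3, 0], "delta_rot": [0, 0, 0.15], "jaw": 0}, {"linear": [-0.1, 2.8, 0], "delta_rot": [0, 0, 0.18], "jaw": 0}, {"linear": [-0.2, 3.1, 0], "delta_rot": [0, 0, 0.2], "jaw": 0}]}}

```text
t: 9.62
tcp_pos: [0.4593, 0.1825, 0.1673]
orientation: [-0.0, -0.104, 0.995, -0.0]
force: [-1.1, -2.2, 0.1]
grip_width: 0.001
```

```bash
python3 go.py; python3 door.py
```

```text
t 9.62 tcp [0.4593 0.1825 0.1673] own x -0.2777 y 0.1703 z 0.1673 ang -2.934 rel -3.069 F own [-1.36 -2.01  0.13] jaw 0.00 tilt [-0. -0. -1.] q [ 0.79 -0.25 -0.3   0.   -1.52 -0.58]
top 311 angle 1.546 range x -0.2134912 -0.12219449 y 0.1815808 0.19804722
scene 85 angle -1.371 range x -0.15508464 -0.123918965 y 0.18716438 0.2030167
wrist 7422 angle 1.569 range x -0.28221428 -0.17329006 y 0.17810182 0.20193708
```

Door stands at about 1.56. I'll withdraw sideways, then up.

Call:
{"op": "servo_tool", "data": {"increments": [{"linear": [0, -0.8, 0], "delta_rot": [0, 0, 0], "jaw": 0}, {"linear": [0, -2.5, 0], "delta_rot": [0, 0, 0], "jaw": 0}, {"linear": [0, -5.5, 0], "delta_rot": [0, 0, 0], "jaw": 0}, {"linear": [0, -8.5, -2], "delta_rot": [0, 0, 0], "jaw": 0}, {"linear": [0, -11.0, -5], "delta_rot": [0, 0, 0], "jaw": 0}]}}

```text
t: 10.18
tcp_pos: [0.4805, 0.0726, 0.2149]
orientation: [-0.003, -0.104, 0.995, -0.001]
force: [0.6, 0.9, 0.9]
grip_width: 0.004
```

Call:
{"op": "servo_tool", "data": {"increments": [{"linear": [1, -3, -2], "delta_rot": [0, 0, 0], "jaw": 0}, {"linear": [2, -6, -4], "delta_rot": [0, 0, 0], "jaw": 0}, {"linear": [3, -9, -6], "delta_rot": [0, 0, 0], "jaw": 0}, {"linear": [4, -12, -6], "delta_rot": [0, 0, 0], "jaw": 0}, {"linear": [4, -14, -6], "delta_rot": [0, 0, 0], "jaw": 0}]}}

```text
t: 10.6
tcp_pos: [0.4708, -0.0733, 0.2799]
orientation: [0.002, -0.103, 0.995, -0.0]
force: [0.3, 0.4, -0.1]
grip_width: 0.002
```

Call:
{"op": "servo_tool", "data": {"increments": [{"linear": [0, 0, 0], "delta_rot": [0, 0, 0], "jaw": 0}, {"linear": [0, 0, 0], "delta_rot": [0, 0, 0], "jaw": 0}, {"linear": [0, 0, 0], "delta_rot": [0, 0, 0], "jaw": 0}, {"linear": [0, 0, 0], "delta_rot": [0, 0, 0], "jaw": 0}]}}

```text
t: 10.93
tcp_pos: [0.4713, -0.0697, 0.2771]
orientation: [-0.0, -0.104, 0.995, 0.0]
force: [0.6, 0.3, 0.6]
grip_width: 0.001
```

```bash
python3 go.py; python3 door.py; python3 - <<'E'
from cell import capture
from h import *
c=capture("top");cv2.imwrite("pics/top7.png",c["pixels"]);W=cloud(c);z=W[...,2]
for lo,hi,nm in [(.135,.16,'tall'),(.03,.06,'bowl')]:
    o=((z>lo)&(z<hi)&(W[...,0]>.2)&(W[...,0]<.75)&(abs(W[...,1])<.6)).astype(np.uint8)
    k,l,s,ce=cv2.connectedComponentsWithStats(o)
    for j in range(1,k):
        if s[j,4]>25:
            q=W[l==j];print(nm,s[j],((q.min(0)+q.max(0))/2).round(3))
E
```

```text
t 10.93 tcp [ 0.4713 -0.0697  0.2771] own x -0.2998 y -0.0812 z 0.2771 ang -2.934 rel -3.069 F own [0.68 0.22 0.55] jaw 0.00 tilt [-0.  0. -1.] q [ 0.28 -0.28 -0.12 -0.   -1.73 -0.07]
top 608 angle 1.549 range x -0.2978427 -0.12204791 y 0.17946737 0.19828008
scene 667 angle 1.55 range x -0.30572057 -0.12443046 y 0.18408233 0.2030696
wrist few 0
tall [200 249  14  81 200] [0.531 0.205 0.148]
tall [406 280  20  18 255] [ 0.527 -0.271  0.145]
tall [137 309  14  12 127] [0.474 0.348 0.146]
bowl [233 245   6  15  60] [0.62  0.157 0.054]
bowl [210 248  23  78 270] [0.536 0.192 0.045]
bowl [328 250  44  44 472] [ 0.57  -0.126  0.041]
bowl [399 279  11  20  90] [ 0.526 -0.261  0.044]
bowl [160 301  12  23  87] [0.474 0.333 0.045]
bowl [ 55 358  11  51 291] [0.304 0.588 0.036]
bowl [540 416   9   9  44] [ 0.207 -0.591  0.046]
```

View pics/top7.png

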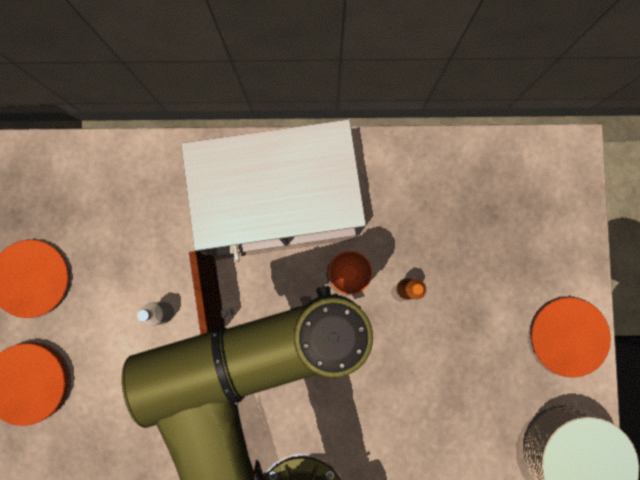

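The top view shows the door square to the front, from (196,252) to (210,330). Bowl, mill and bottle are where they started, and the hand is clear at (333,338).

```bash
python3 -c "
from cell import ticket
print(ticket.sign_off())"
```

```text
the job is handed in; nothing more can be done
None
```

The cupboard door is open and standing at about 1.55 rad, square to the cupboard front. I handed the job in at about 11 s on the robot's clock.

- **Push:** with the shut fingertips I pushed the door in about 10 mm at the push point, at roughly 4 N. After I backed off, the spring set it ajar by itself at about 0.35 rad.
- **Swing:** I put the fingertips behind the free edge and swept the door open along its arc. Measured wrist force stayed at a few newtons in every reading.
- **Final checks:** the top and scene cameras put the door at 1.549 and 1.550 rad after I withdrew. The top camera put the bowl, mill and bottle within about 1 mm of where they started. The gripper was about 26 cm clear of the door, with no contact force.
- **Checks that failed or disagreed:**
  - Some mid-swing angle readings from the top and scene cameras were wrong, probably because the arm blocked their view. I relied on the wrist camera for those.
  - In the final check the wrist camera no longer saw the door.
  - One move call was refused for a missing field and moved nothing.

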